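# Pack a jaw model and pin the case shut

### The arm

A 7-joint arm with a two-finger parallel gripper is mounted at the origin on a cart in front of the work surface, level with it; the furniture and walls round the work are solid. World frame = base frame: x ahead of the robot, y to its left, z up, the work surface at z = 0. Lengths are in mm, angles in rad, forces in N, time in s.
With the tool pointing down it reaches from about 400 to 900 mm from the base axis. Payload 5.5 kg.
Tool frame: the origin (TCP) lies between the finger pads; the fingertips stand 19 mm ahead of it and the grasp point (between the pads) is the TCP; z points along the fingers, y is the line along which they close (so a half turn about z gives the same grasp; the last joint's range is limited). The gripper opens to 92 mm and grips with 3 to 60 N. Pads are 19 mm wide; open, the fingers measure 130 mm over their backs; the gripper's body (75 mm by 190 mm) begins 47 mm behind the grasp point.
Start: joints at [-1.008, 0.501, -0.427, 1.55, 0.221, 1.138, -0.21], TCP at [191.926, 621.018, 245.729] pointing down, gripper open.
Joint ranges: [-2.88, 2.88], [-0.31, 2.03], [-1.54, 1.56], [0.2, 2.42], [-1.41, 4.55], [0.19, 2.02], [-2.57, 2.57]. Speed limits (rad/s): [2.57, 2.57, 3.14, 3.14, 3.14, 3.14, 3.14].

### API

Orientations are given as a unit quaternion [w, x, y, z].
In Python, from plant import bot gives the robot as it stands.
- The arm moves only by the shell command python3 -m jog 'ROWS'. ROWS is JSON, a list of rows, each a list of 3 entries, a list of its own where there are three numbers: the opening, from -1 (shut) to 1 (fully open), then the shift along the tool's x, y, z as a fraction of full scale, then the turn, a rotation vector about the tool's x, y, z as a fraction of full scale. A call has 1 to 12 rows; each row shifts and turns the commanded pose from where the row before left it, along the tool's axes as they then stand; what a row does not reach is not made up. Full scale, the value 1, is 0.04 m for a shift and 0.08 rad for a turn. A row lasts 1/12 s, in which the tool goes at most 41.7 mm and 7.16 degrees, less where a joint would pass 70% of its speed; a pose out of reach is approached as far as the arm can. A call with a number of a shift or a turn outside -1 to 1 is refused whole. A call with a gripper value outside its range is refused whole. The fingers move at their own pace and stop on an object; the grip force is fixed at half the most. Time passes only in rows, so rows that do not move let the fingers close. It gives the time, the measured TCP pose, the force, the opening and the grip force at its end, in the units of the state.
- bot.get_state(): the state, without advancing time (a new reading comes with each control period).
- bot.camera(name): name is "scene" or "top" or "wrist"; returns the picture (420x560x3 uint8, red, green, blue); there is no depth.
- bot.camera_model(name): a dict with "mtx" (3x3 intrinsics, pixels), "k1" (the pictures are not rectified: a ray, as slopes to the right and down, at radius r is drawn at 1 + k1 r^2 times it, then the intrinsics apply), "world_from_camera" (4x4, takes a point from camera to world coordinates). Camera axes: x right, y up, looking along -z (the intrinsics and any distortion apply to the point x, -y, -z); pixel columns grow to the right and rows downward; lengths in mm; the calibration is good to about 2 mm. A picture is of the moment at which its call begins: read the wrist's pose just before it. camera_model takes no time and is no camera call; for the wrist camera it gives the pose at the moment of the call.
- bot.finish_job(): hands the job in; it is judged then, once.
The state is a dict: "t": time; "joint_pos": joint angles; "qd": joint speeds; "tau": joint torques, N m; "position": TCP position; "ee_rot": TCP orientation; "contact_force": force on the tool from outside, world axes, zero at the start; "moment": the same for the moment, N m; "opening": opening from 0.0 (shut) to 1.0 (fully open); "grasp_force": force on a finger pad.
Only numpy, scipy, OpenCV 4.12 (cv2) and the standard library are available. Lean on these libraries where they do the work, as an engineer would, in place of code of your own. Each camera call takes 0.05 s, during which the arm holds its last target. There are 200 camera calls.

### The job

Pack the loose jaw model for dispatch: lay it teeth up in the open grey case, fold the lid fully shut over it, then lock the lid by pushing the steel pin through all three ears of the hasp until its handle comes up to the ear. Either side of the hasp will do. Leave the other things on the worktop where they are.

Things in the scene. Friction and masses are not known exactly. Their poses are not given: they have to be found in the camera images.
- case: Grey open-topped case, fixed to the worktop: 130 (its x) x 170 (its y) mm, 46 mm high, walls 4 mm. Origin: centre of the underside; x points to the hinged side (away from the robot), y along the hinge, z up. A hasp stands in the middle of its -x face.
- case_floor (a point): Centre of the case's inner floor, 6 mm above the case's origin.
- lid (a joint): Hinge of the lid, rad: 0 fully shut, 1.95 leaning back fully open. Stiff (friction about 0.16 N m: 1 to 3 N at the free edge) and stays where it is left, so press it all the way home. The lid is a flat grey panel 134 (hinge line to free edge) x 174 x 5 mm; shut, its outer face lies 52 mm above the worktop.
- lid_edge (a point): Middle of the lid's free edge, on its outer face; moves with the lid. x points from the free edge to the hinge, z out of the outer face. An aluminium ear stands here: upright plate 5 mm thick across y, up to 32 mm above the outer face and from 2 mm inside to 24 mm beyond the edge, with a round 12 mm hole along y.
- hinge_line (a point): Middle of the lid's hinge line: at x = 67, z = 47 mm in the case's frame, with the case's axes. The lid turns about its y axis.
- hasp (a point): Middle of the hasp, on the axis of its holes: at x = -78, y = 0, z = 70 mm in the case's frame, with the case's axes. The case has two upright ears, plates 5 mm thick across y, 26 mm wide, 84 mm high at the top, centred 20 mm to either side along y, with round 12 mm holes along y. With the lid shut its ear stands midway between them, all three holes in line.
- pin: Loose steel locking pin, 117 mm long, 60 g, lying on the worktop. Origin: centre of the underside; x points along it to the tip. Block handle from x = -55 to -20 mm, 14 mm wide, 16 mm high from the underside up; then a round shaft 8 mm in diameter to x = 42 mm, its last 8 mm tapered, its axis 4 mm above the underside. The handle does not pass through the holes.
- pin_mid (a point): Point on the shaft's axis that comes to the hasp point when the pin is fully home: at x = 2.5, z = 4 mm in the pin's frame; the shaft begins 22.5 mm behind it and the tip is 39.5 mm ahead of it.
- jaw: Loose lower jaw model, a pink horseshoe of teeth, on a white plaster base; 36 mm high in all, about 0.16 kg, teeth up on the worktop. Origin: centre of the underside; x points to the front teeth, z up. The base is a block 62 (x) x 64 (y) x 14 mm; grip it along x. The jaw above it is 59 (x) x 70 (y) mm, so it overhangs 3 mm in y but not in x.
- wax: Bystander: two pink wax blocks, 36 x 77 x 19 mm.
- burs: Bystander: closed bur block, a two-tone small box 45 x 85 x 41 mm.
- tape: Bystander: roll of masking tape lying flat, 104 mm across, 25 mm high.
- pen: Bystander: marker, 135 mm long, 17 mm thick.
Mind the look-alikes: they are no part of the job. Leave any purple look-alike of the jaw alone.

How it is judged:
By the outcome, as a careful person would: the job done as asked, in the order asked, and still so for the second after the job is handed in, with the robot touching nothing.
It also fails if it takes over 72 s, if anything falls off the work surface, if the arm or the gripper's body presses on something with over 40 N, if the wrist force passes 120 N, or if a joint passes its speed limit or range.

## Working session

There is one attempt and no reset: what is moved stays moved. The work goes in short steps, Python scripts to look and compute and a shell command to move; the robot and the scene stay as the last step left them, time stands still between calls to the robot, and variables do not carry over. Pictures are saved under pics/ and viewed, at most 10 in all, crops included, and the job is handed in when it is done.

```bash
mkdir -p pics
cat > h.py <<'E'
import numpy as np, cv2
from plant import bot
from scipy.spatial.transform import Rotation as R
def ray(cm,u,v):
    K=np.array(cm["mtx"]);k=cm["k1"];T=np.array(cm["world_from_camera"])
    d=np.array([(u-K[0,2])/K[0,0],(v-K[1,2])/K[1,1]]);s=d.copy()
    for _ in range(30): s=d/(1+k*(s@s))
    r=T[:3,:3]@np.array([s[0],-s[1],-1]);return T[:3,3],r
def atz(cm,u,v,z):
    o,r=ray(cm,u,v);return o+r*(z-o[2])/r[2]
def proj(cm,p):
    K=np.array(cm["mtx"]);T=np.array(cm["world_from_camera"])
    c=T[:3,:3].T@(np.asarray(p,float)-T[:3,3]);s=np.array([c[0],-c[1]])/-c[2]
    s=s*(1+cm["k1"]*(s@s));return K[0,0]*s[0]+K[0,2],K[1,1]*s[1]+K[1,2]
def snap(n,f,box=None,sc=1):
    im=bot.camera(n)[:,:,::-1]
    if box: im=im[box[1]:box[3],box[0]:box[2]]
    if sc!=1: im=cv2.resize(im,None,fx=sc,fy=sc,interpolation=cv2.INTER_CUBIC)
    cv2.imwrite("pics/"+f+".png",im)
def delta(target,Rt):
    """shift in tool axes (fractions) and rotvec (fractions) from the present pose to target"""
    s=bot.get_state();q=s["ee_rot"];C=R.from_quat([q[1],q[2],q[3],q[0]])
    d=C.inv().apply(np.array(target)-s["position"])/40
    w=(C.inv()*Rt).as_rotvec()/.08
    print("t",s["t"],"pos",np.round(s["position"],1),"shift",np.round(d,3),"turn",np.round(w,3))
def down(yaw):
    "tool pointing down, tool y (closing) axis at yaw from world x.. y=(cos,sin)"
    y=np.array([np.cos(yaw),np.sin(yaw),0]);z=np.array([0,0,-1.]);x=np.cross(y,z)
    return R.from_matrix(np.c_[x,y,z])
E
python3 - <<'E'
from h import *
s=bot.get_state();print(s)
for n in("scene","top"):
    snap(n,n+"0",sc=1.4);c=bot.camera_model(n);print(n,np.round(c["mtx"],1).tolist(),c["k1"],np.round(c["world_from_camera"],3).tolist())
q=s["ee_rot"];print(R.from_quat([q[1],q[2],q[3],q[0]]).as_matrix().round(3))
c=bot.camera_model("wrist");print(np.round(c["world_from_camera"],3).tolist(),c["mtx"])
E
```

```text
{'t': 0.0, 'joint_pos': array([-1.00780333,  0.50184252, -0.42675342,  1.55142715,  0.22079548,
        1.13830564, -0.21031525]), 'qd': array([-9.34053545e-04,  1.24646616e-03,  1.61844439e-03,  8.92880516e-04,
        4.94072581e-04, -5.19087151e-05, -1.29719206e-03]), 'tau': array([ 4.57886836e-04, -5.66580391e+01, -5.81630588e+00, -2.79109776e+01,
       -6.88588363e-02,  3.09327466e-02,  1.76750682e-04]), 'position': array([191.83138962, 620.36232279, 244.68783343]), 'ee_rot': array([-1.70169223e-04,  1.49335713e-01,  9.88786080e-01, -9.50680461e-04]), 'contact_force': array([0.43455384, 0.34941693, 0.81738295]), 'moment': array([ 0.04084137, -0.00400901,  0.01572695]), 'grasp_force': 0.0, 'opening': 0.9981576106336006}
scene [[408.5, 0.0, 276.1], [0.0, 408.5, 211.7], [0.0, 0.0, 1.0]] -0.10978288676855891 [[-0.498, -0.547, 0.672, 1262.589], [0.867, -0.299, 0.399, 466.401], [-0.017, 0.782, 0.623, 703.818], [0.0, 0.0, 0.0, 1.0]]
top [[467.1, 0.0, 283.3], [0.0, 467.1, 204.1], [0.0, 0.0, 1.0]] -0.163125625492694 [[0.0, 0.981, -0.193, 353.562], [-1.0, -0.001, -0.006, 50.985], [-0.006, 0.193, 0.981, 1274.302], [0.0, 0.0, 0.0, 1.0]]
[[-0.955  0.295 -0.001]
 [ 0.295  0.955 -0.002]
 [ 0.    -0.002 -1.   ]]
[[0.296, -0.919, -0.261, 120.665], [0.955, 0.284, 0.082, 642.926], [-0.001, -0.274, 0.962, 383.244], [0.0, 0.0, 0.0, 1.0]] [[357.85774689   0.         279.77056406]
 [  0.         357.85774689 204.6466257 ]
 [  0.           0.           1.        ]]
```

View pics/scene0.png

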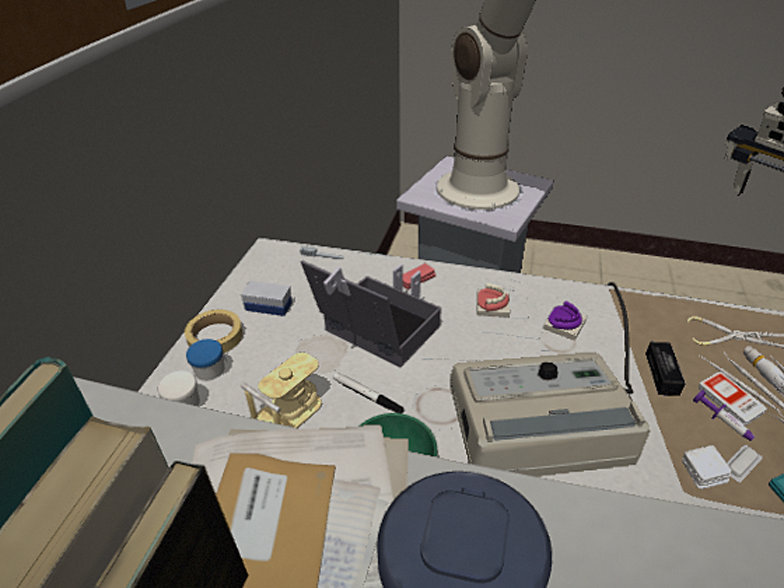

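View pics/top0.png

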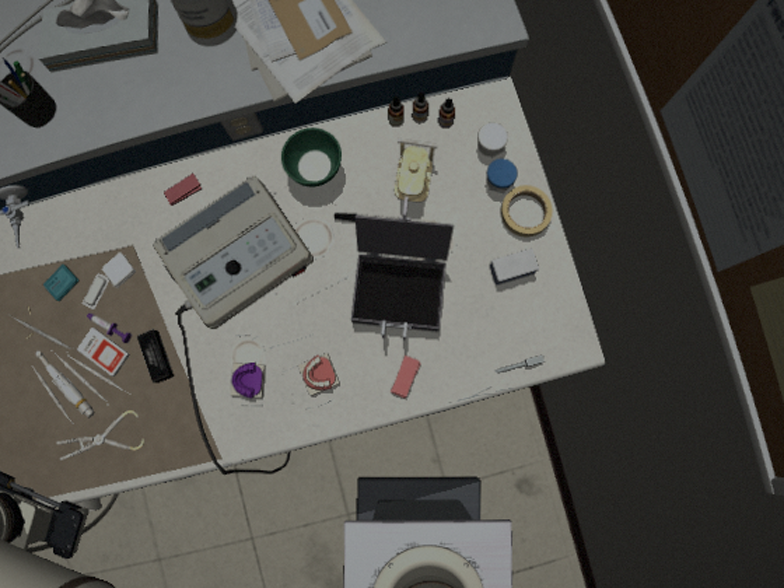

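Scene shows: pink jaw at top0 px (320,373), purple look-alike (248,380), the wax (405,377), and the pin candidate at (520,365); the pen (345,216) and the tools on the mat, e.g. (75,385), are long-object candidates. The case is at (398,290) with its lid open. Choosing the pink jaw and the steel rod with a handle; checking both close up.

Run:
```python
from h import *
im=bot.camera("top")[:,:,::-1]
cv2.imwrite("pics/top_full.png",im)
a=cv2.resize(im[235:290,205:305],None,fx=4,fy=4,interpolation=cv2.INTER_CUBIC) # jaw 400x220
b=cv2.resize(im[235:290,305:405],None,fx=4,fy=4,interpolation=cv2.INTER_CUBIC)
c=cv2.resize(im[150:245,240:340],None,fx=4,fy=4,interpolation=cv2.INTER_CUBIC) #400x380
s=bot.camera("scene")[:,:,::-1]; cv2.imwrite("pics/scene_full.png",s)
d=cv2.resize(s[170:265,200:300],None,fx=4,fy=4,interpolation=cv2.INTER_CUBIC)
o=np.vstack([np.hstack([a,b]),np.hstack([c,d])]);cv2.imwrite("pics/c1.png",o);print(o.shape)
```

```text
(600, 800, 3)
```

View pics/c1.png

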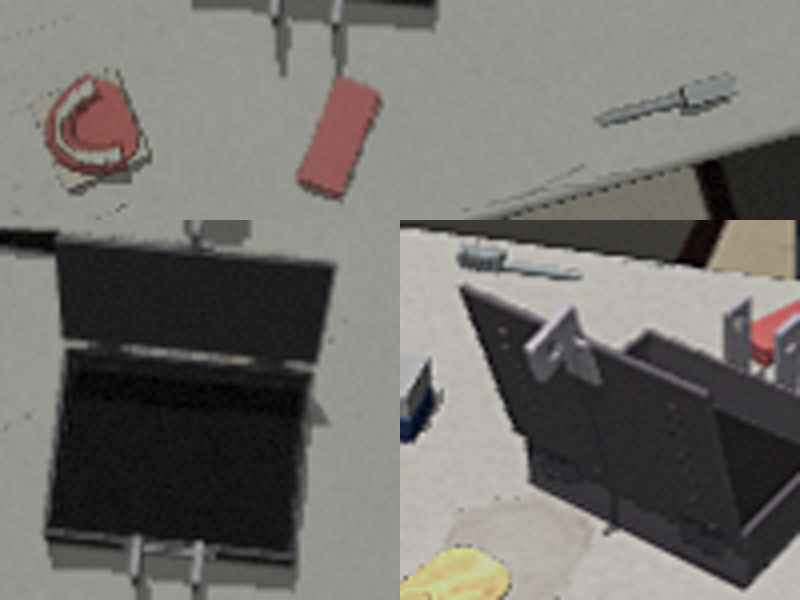

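The crop shows the pink jaw on its plaster base (front teeth facing image-left), the steel pin with tip at crop (600,122) and handle at right, and the case with rim corners at (45,535), (298,560), (312,372), (68,350).

Run:
```python
from h import *
c=bot.camera_model("top")
f=lambda u,v,ox,oy,z:np.round(atz(c,ox+u/4,oy+v/4,z)[:2],0)
print("jaw base",[f(u,v,205,235,14) for u,v in((40,100),(75,190),(150,155),(118,70))])
print("purple base",f(0,0,248/1.4,380/1.4,14) if 0 else np.round(atz(c,248/1.4,380/1.4,14)[:2]))
print("pin tip",f(597,122,205,235,4),"hstart",f(683,97,205,235,8),"hend",f(735,84,205,235,10))
print("case",[f(u,v-220,240,150,46) for u,v in((45,535),(298,560),(312,372),(68,350))])
print("ears",[f(u,v-220,240,150,84) for u,v in((137,540),(199,546))])
print("wax",np.round(atz(c,405/1.4,377/1.4,19)))
```

```text
jaw base [array([447., 243.]), array([387., 218.]), array([411., 168.]), array([468., 190.])]
purple base [416. 346.]
pin tip [ 433. -135.] hstart [ 449. -193.] hend [ 458. -229.]
case [array([528., 143.]), array([512., -25.]), array([639., -36.]), array([655., 129.])]
ears [array([520.,  81.]), array([516.,  41.])]
wax [423.  42.  19.]
```

Run:
```python
from h import *
delta([428,205,190],down(np.radians(114)))
```

```text
t 0.2 pos [191.8 620.6 245.1] shift [-8.709 -8.182  1.386] turn [-1.400e-02 -6.000e-03 -8.983e+00]
```

```bash
python3 -m jog '[[1,[-0.73,-0.68,0.11],[0,0,0]],[1,[-0.73,-0.68,0.11],[0,0,0]],[1,[-0.73,-0.68,0.11],[0,0,0]],[1,[-0.73,-0.68,0.11],[0,0,0]],[1,[-0.73,-0.68,0.11],[0,0,0]],[1,[-0.73,-0.68,0.11],[0,0,0]],[1,[-0.73,-0.68,0.11],[0,0,0]],[1,[-0.73,-0.68,0.11],[0,0,0]],[1,[-0.73,-0.68,0.11],[0,0,0]],[1,[-0.73,-0.68,0.11],[0,0,0]],[1,[-0.73,-0.68,0.11],[0,0,0]],[1,[-0.73,-0.68,0.11],[0,0,0]]]'
python3 -m jog '[[1,[0,0,0],[0,0,-1]],[1,[0,0,0],[0,0,-1]],[1,[0,0,0],[0,0,-1]],[1,[0,0,0],[0,0,-1]],[1,[0,0,0],[0,0,-1]],[1,[0,0,0],[0,0,-1]],[1,[0,0,0],[0,0,-1]],[1,[0,0,0],[0,0,-1]],[1,[0,0,0],[0,0,-1]],[1,[0,0,0],[0,0,0]]]'
python3 - <<'E'
from h import *
delta([428,205,190],down(np.radians(114)))
print(bot.get_state()["joint_pos"].round(2))
snap("wrist","w1",sc=1.4)
E
```

```text
t: 1.2
position: [430.9, 203.9, 192.9]
ee_rot: [0.0, 0.149, 0.989, 0.0]
contact_force: [0.6, 0.6, 0.3]
opening: 1.001
grasp_force: 0.0
t: 2.03
position: [430.3, 205.7, 192.9]
ee_rot: [-0.0, -0.21, 0.978, 0.0]
contact_force: [0.8, -0.0, -0.5]
opening: 1.001
grasp_force: 0.0
t 2.0333 pos [430.3 205.7 192.9] shift [0.059 0.008 0.072] turn [ 0.001 -0.001  0.052]
[-0.18  0.25 -0.37  2.03  0.11  0.89  1.39]
```

View pics/w1.png

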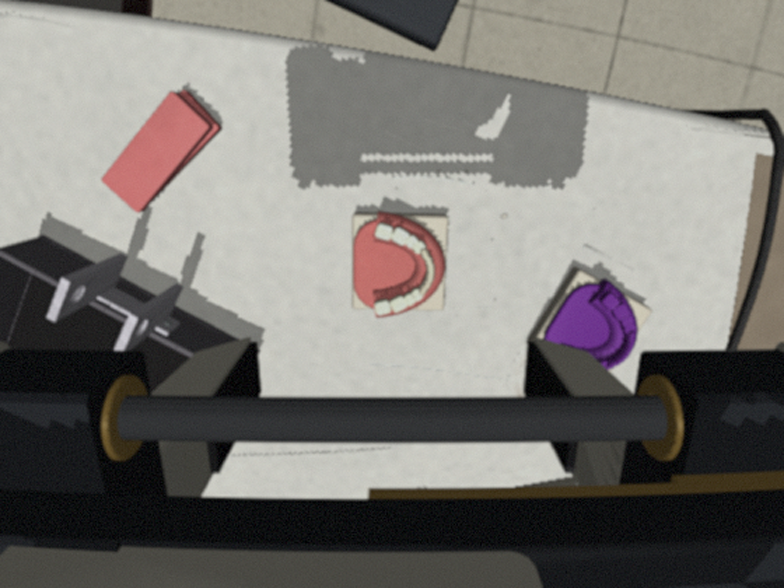

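The wrist view shows the base corners at (354,213), (447,213), (445,309), (353,308), front teeth to the right, well aligned with the fingers.

Run:
```python
from h import *
c=bot.camera_model("wrist")
P=np.array([atz(c,u/1.4,v/1.4,14)[:2] for u,v in((354,213),(447,213),(445,309),(353,308))])
print(P.round(1),P.mean(0));xx=P[1]+P[2]-P[0]-P[3];print(np.degrees(np.arctan2(xx[1],xx[0])),np.linalg.norm(xx)/2,np.linalg.norm(P[2]-P[1]))
m=P.mean(0);delta([*m,21],down(np.arctan2(xx[1],xx[0])))
```

```text
[[410.1 171.5]
 [386.1 225.3]
 [444.4 251.8]
 [468.7 195.4]] [427.33390152 211.00612997]
113.60850342251979 60.15934633146815 64.04299400499234
t 2.0833 pos [430.2 205.6 192.9] shift [0.011 0.152 4.296] turn [ 0.002 -0.002  0.083]
```

```bash
python3 -m jog '[[1,[0,0.12,0.7],[0,0,0.08]],[1,[0,0,0.7],[0,0,0]],[1,[0,0,0.7],[0,0,0]],[1,[0,0,0.7],[0,0,0]],[1,[0,0,0.7],[0,0,0]],[1,[0,0,0.5],[0,0,0]],[1,[0,0,0.28],[0,0,0]],[1,[0,0,0],[0,0,0]],[-1,[0,0,0],[0,0,0]],[-1,[0,0,0],[0,0,0]],[-1,[0,0,0],[0,0,0]],[-1,[0,0,0],[0,0,0]]]'
python3 -m jog '[[-1,[0,0,0],[0,0,0]],[-1,[0,0,0],[0,0,0]],[-1,[0,0,0],[0,0,0]],[-1,[0,0,0],[0,0,0]]]'
```

```text
t: 3.08
position: [428.9, 210.3, 22.3]
ee_rot: [0.001, -0.205, 0.979, 0.0]
contact_force: [0.3, 0.0, -0.0]
opening: 0.757
grasp_force: 0.0
t: 3.42
position: [428.7, 210.1, 22.1]
ee_rot: [0.0, -0.205, 0.979, 0.0]
contact_force: [-0.2, -0.4, 6.0]
opening: 0.673
grasp_force: 30.0
```

```bash
python3 -m jog '[[-1,[0,0,-0.3],[0,0,0]],[-1,[0,0,-0.7],[0,0,0.5]],[-1,[0,0,-0.8],[0,0,0.9]],[-1,[0,0,-0.8],[0,0,0.9]],[-1,[0,0,-0.7],[0,0,0.9]],[-1,[0,0,0],[0,0,0.9]],[-1,[0,0,0],[0,0,0.9]],[-1,[0,0,0],[0,0,0.9]],[-1,[0,0,0],[0,0,0.4]],[-1,[0,0,0],[0,0,0]]]'
python3 - <<'E'
from h import *
delta([583.5,52.8,28],down(np.radians(84.6)))
print(bot.get_state()["opening"],bot.get_state()["grasp_force"])
E
```

```text
t: 4.25
position: [427.9, 209.8, 153.4]
ee_rot: [-0.0, 0.046, 0.999, -0.0]
contact_force: [-0.1, 0.1, -1.3]
opening: 0.67
grasp_force: 30.0
t 4.25 pos [427.9 209.8 153.4] shift [-4.235 -3.552  3.134] turn [-0.007 -0.009  0.036]
0.670401979634493 29.973255693912506
```

```bash
python3 -m jog '[[-1,[-0.5,-0.4,0],[0,0,0.04]],[-1,[-0.7,-0.6,0],[0,0,0]],[-1,[-0.7,-0.6,0],[0,0,0]],[-1,[-0.7,-0.6,0],[0,0,0]],[-1,[-0.7,-0.6,0],[0,0,0]],[-1,[-0.6,-0.5,0],[0,0,0]],[-1,[-0.34,-0.25,0],[0,0,0]],[-1,[0,0,0],[0,0,0]]]'
python3 - <<'E'
from h import *
delta([583.5,52.8,28],down(np.radians(84.6)))
print(bot.get_state()["opening"],bot.get_state()["grasp_force"])
snap("wrist","w2",sc=1.4)
E
```

```text
t: 4.92
position: [586.7, 47.7, 153.1]
ee_rot: [0.001, 0.049, 0.999, -0.001]
contact_force: [0.5, -0.9, -0.7]
opening: 0.671
grasp_force: 30.0
t 4.9167 pos [586.7  47.7 153.1] shift [0.098 0.126 3.128] turn [-0.026  0.02  -0.056]
0.6710704857738292 29.972252547740936
```

View pics/w2.png

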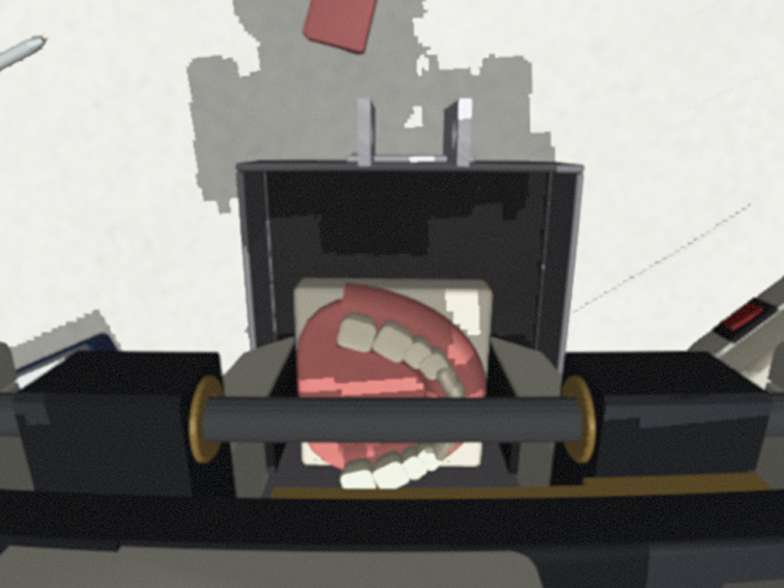

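Jaw is held level over the case; the front rim runs (238,166)-(582,166), ears at (366,98) and (465,98).

Run:
```python
from h import *
c=bot.camera_model("wrist")
f=lambda u,v,z:atz(c,u/1.4,v/1.4,z)[:2].round(1)
a,b=f(238,165,46),f(582,165,46);print(a,b,np.linalg.norm(a-b),"mid",(a+b)/2)
d=b-a;print("yaw y",np.degrees(np.arctan2(d[1],d[0])))
print("ears top",f(366,98,84),f(465,98,84))
```

```text
[512.4 -16.5] [528.3 148.5] 165.76432064832287 mid [520.35  66.  ]
yaw y 84.49576570193624
ears top [491.8  49.7] [495.5  88.4]
```

```bash
python3 - <<'E'
from h import *
delta([584,57,30],down(np.radians(84.5)))
c=bot.camera_model("wrist");a=atz(c,295/1.4,285/1.4,145);b=atz(c,490/1.4,285/1.4,145)
s=bot.get_state();q=s["ee_rot"];C=R.from_quat([q[1],q[2],q[3],q[0]]);print(C.inv().apply([a-s["position"],b-s["position"]]))
E
python3 -m jog '[[-1,[0.06,0.23,0.5],[0,0,-0.05]],[-1,[0,0,0.7],[0,0,0]],[-1,[0,0,0.7],[0,0,0]],[-1,[0,0,0.6],[0,0,0]],[-1,[0,0,0.4],[0,0,0]],[-1,[0,0,0.1],[0,0,0]],[-1,[0,0,0.06],[0,0,0]],[-1,[0,0,0.04],[0,0,0]],[-1,[0,0,0],[0,0,0]]]'
```

```text
t 4.9667 pos [584.8  50.3 152.9] shift [0.034 0.167 3.071] turn [-0.011 -0.008 -0.007]
[[ 33.40583381 -28.98186861   7.9051559 ]
 [ 33.36232338  30.34647992   7.85458346]]
t: 5.72
position: [583.1, 62.9, 30.6]
ee_rot: [0.001, 0.044, 0.999, 0.0]
contact_force: [0.5, -0.1, -1.1]
opening: 0.673
grasp_force: 30.0
```

```bash
python3 -m jog '[[-1,[0,-0.05,0.03],[0,0,0]],[-1,[0,-0.05,0.03],[0,0,0]],[-1,[0,0,0],[0,0,0]],[0,[0,0,0],[0,0,0]],[0.9,[0,0,0],[0,0,0]],[1,[0,0,0],[0,0,0]],[1,[0,0,0],[0,0,0]],[1,[0,0,0],[0,0,0]]]'
python3 -m jog '[[1,[0,0,-0.2],[0,0,0]],[1,[0,0,-0.6],[0,0,0]],[1,[0,0,-0.8],[0,0,0]],[1,[0,0,-0.8],[0,0,0]],[1,[0,0,-0.8],[0,0,0]],[1,[0,0,-0.8],[0,0,0]],[1,[0,0,-0.4],[0,0,0]],[1,[0,0,0],[0,0,0]],[1,[0,0,0],[0,0,0]],[1,[0,0,0],[0,0,0]]]'
python3 - <<'E'
from h import *
print(bot.get_state()["qd"].round(3),bot.get_state()["position"]);np.save("w3cm.npy",bot.camera_model("wrist"),allow_pickle=True)
snap("wrist","w3",sc=1.4)
E
```

```text
t: 6.38
position: [582.0, 58.4, 27.3]
ee_rot: [-0.0, 0.045, 0.999, 0.0]
contact_force: [0.3, -0.1, -0.0]
opening: 0.913
grasp_force: 0.0
t: 7.22
position: [581.4, 58.2, 202.7]
ee_rot: [-0.001, 0.045, 0.999, -0.0]
contact_force: [-0.3, 0.4, -1.0]
opening: 0.997
grasp_force: 0.0
[0.    0.022 0.002 0.015 0.002 0.001 0.001] [581.41372627  58.24730168 202.7224516 ]
```

View pics/w3.png

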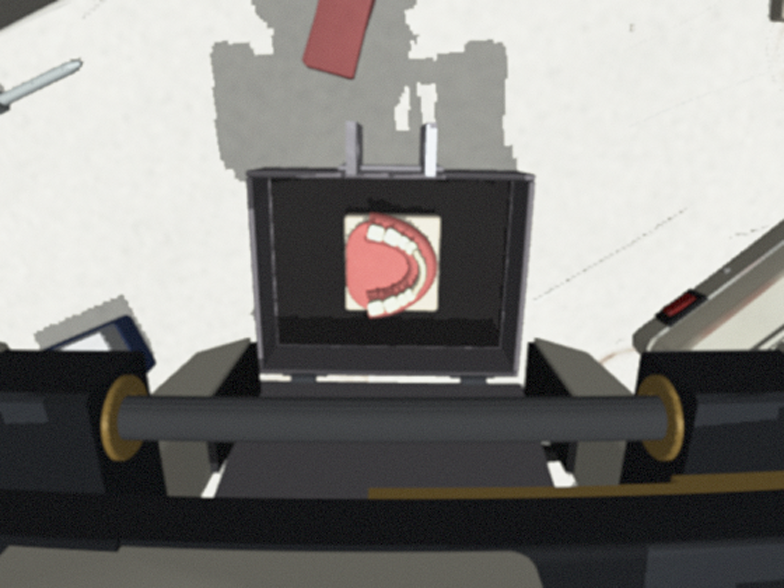

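The jaw sits flat, teeth up, in the case; front rim corners (248,173), (534,176), ears' tops at (351,123), (431,123).

Run:
```python
from h import *
c=np.load("w3cm.npy",allow_pickle=True).item()
f=lambda u,v,z:atz(c,u/1.4,v/1.4,z)[:2]
a,b=f(248,173,46),f(534,176,46);d=b-a;print(a,b,np.linalg.norm(d),"mid",(a+b)/2,"yaw y",np.degrees(np.arctan2(d[1],d[0])))
e=np.array([f(351,124,84),f(431,124,84)]);print(e,e.mean(0))
br,bl=f(258,372,46),f(522,374,46);print("back",br,bl)
y=-np.radians(5.5);X=np.array([np.cos(y),np.sin(y)]);print("centre",(a+b)/2+65*X,e.mean(0)+91*X,(br+bl)/2-65*X)
t=bot.camera_model("top")
im=cv2.imread("pics/top_full.png")
for C in([584,57.5],[583.5,53]):
    for sx,sy in((-65,85),(-65,-85),(65,-85)):
        p=np.array(C)+sx*X+sy*np.array([-X[1],X[0]]);print(C,np.round(((np.array(proj(t,[*p,46]))-[240,150])*4)+[0,220]))
```

```text
[514.92467306 -19.09214685] [531.59795542 146.25858606] 166.18923917497096 mid [523.26131424  63.58321961] yaw y 84.24199405807006
[[495.32121309  46.33450733]
 [498.8680587   85.557452  ]] [497.0946359   65.94597967]
back [640.23686348 -33.67859383] [657.06469783 136.76528672]
centre [587.96206713  57.35324569] [587.67568995  57.22401619] [583.95002776  57.77332036]
[584, 57.5] [ 37. 536.]
[584, 57.5] [292. 561.]
[584, 57.5] [309. 370.]
[583.5, 53] [ 44. 537.]
[583.5, 53] [299. 561.]
[583.5, 53] [315. 371.]
```

```bash
cat >> h.py <<'E'
C0=np.array([585,55.5]);YW=-np.radians(5.5);X=np.array([np.cos(YW),np.sin(YW)]);Y=np.array([-X[1],X[0]])
def cw(x,y,z): return [*(C0+x*X+y*Y),z]
def wc(p): p=np.asarray(p);d=p[:2]-C0;return np.round([d@X,d@Y,p[2]],1)
E
python3 -m jog '[[-1,[0,0,-0.6],[0,0,0.5]],[-1,[0,0,-0.6],[0,0,1]],[-1,[0,0,0],[0,0,1]],[-1,[0,0,0],[0,0,1]],[-1,[0,0,0],[0,0,1]],[-1,[0,0,0],[0,0,1]],[-1,[0,0,0],[0,0,1]],[-1,[0,0,0],[0,0,1]],[-1,[0,0,0],[0,0,1]],[-1,[0,0,0],[0,0,1]],[-1,[0,0,0],[0,0,1]]]' 
python3 -m jog '[[-1,[0,0,0],[0,0,1]],[-1,[0,0,0],[0,0,1]],[-1,[0,0,0],[0,0,1]],[-1,[0,0,0],[0,0,1]],[-1,[0,0,0],[0,0,1]],[-1,[0,0,0],[0,0,1]],[-1,[0,0,0],[0,0,1]],[-1,[0,0,0],[0,0,1]],[-1,[0,0,0],[0,0,1]],[-1,[0,0,0],[0,0,0]],[-1,[0,0,0],[0,0,0]]]'
python3 - <<'E'
from h import *
delta(cw(162,65,245),down(YW)); print(bot.get_state()["joint_pos"].round(2))
E
```

```text
t: 8.18
position: [581.1, 58.3, 249.3]
ee_rot: [-0.002, 0.45, 0.893, -0.001]
contact_force: [-0.5, -0.2, 0.8]
opening: 0.253
grasp_force: 0.0
t: 9.1
position: [581.4, 58.3, 249.8]
ee_rot: [-0.001, 0.733, 0.68, -0.001]
contact_force: [-0.8, 0.3, 0.4]
opening: 0.008
grasp_force: 0.0
t 9.1 pos [581.4  58.3 249.8] shift [1.48  4.178 0.109] turn [-0.032  0.01   0.249]
[-0.22  0.35  0.1   1.73 -0.04  1.07 -0.19]
```

```bash
python3 -m jog '[[-1,[0.25,0.6,0],[0,0,0.25]],[-1,[0.25,0.7,0],[0,0,0]],[-1,[0.25,0.7,0],[0,0,0]],[-1,[0.25,0.7,0],[0,0,0]],[-1,[0.25,0.7,0],[0,0,0]],[-1,[0.23,0.5,0],[0,0,0]],[-1,[0,0.28,0],[0,0,0]],[-1,[0,0,0.6],[0,0,0]],[-1,[0,0,0.7],[0,0,0]],[-1,[0,0,0.6],[0,0,0]],[-1,[0,0,0.25],[0,0,0]],[-1,[0,0,0],[0,0,0]]]'
python3 - <<'E'
from h import *
delta(cw(162,65,164),down(YW)); print(wc(bot.get_state()["position"]))
E
```

```text
t: 10.1
position: [751.5, 100.9, 160.4]
ee_rot: [-0.002, 0.741, 0.672, -0.003]
contact_force: [-0.3, 0.0, -0.7]
opening: 0.004
grasp_force: 0.0
t 10.1 pos [751.5 100.9 160.4] shift [ 0.095  0.016 -0.089] turn [-0.096  0.024 -0.013]
[161.3  61.2 160.4]
```

```bash
python3 -m jog '[[-1,[0,-0.3,0],[0,0,0]],[-1,[0,-0.44,0],[0,0,0]],[-1,[0,-0.44,0],[0,0,0]],[-1,[0,-0.44,0],[0,0,0]],[-1,[0,-0.44,0.02],[0,0,0]],[-1,[0,-0.4,0.05],[0,0,0]],[-1,[0,-0.35,0.08],[0,0,0]],[-1,[0,-0.3,0.1],[0,0,0]],[-1,[0,-0.26,0.16],[0,0,0]],[-1,[0,-0.24,0.2],[0,0,0]],[-1,[0,-0.2,0.22],[0,0,0]],[-1,[0,-0.2,0.24],[0,0,0]]]'
python3 - <<'E'
from h import *
print(wc(bot.get_state()["position"]),bot.get_state()["moment"])
E
```

```text
t: 11.1
position: [596.3, 117.6, 125.1]
ee_rot: [0.001, 0.741, 0.672, 0.002]
contact_force: [0.0, 0.2, 1.6]
opening: 0.003
grasp_force: 0.7
[  5.3  62.9 125.1] [-0.04652434  0.10187553 -0.03118807]
```

```bash
python3 -m jog '[[-1,[0,-0.2,0.25],[0,0,0]],[-1,[0,-0.2,0.3],[0,0,0]],[-1,[0,-0.2,0.3],[0,0,0]],[-1,[0,-0.2,0.2],[0,0,0]],[-1,[0,-0.2,0.1],[0,0,0]],[-1,[0,0,0.05],[0,0,0]],[-1,[0,0,0.05],[0,0,0]],[-1,[0,0,0],[0,0,0]]]'
python3 - <<'E'
from h import *
print(wc(bot.get_state()["position"]))
snap("scene","s2",(180,120,380,270),4)
E
```

```text
t: 11.77
position: [555.2, 121.2, 72.9]
ee_rot: [0.0, 0.741, 0.671, 0.0]
contact_force: [0.7, -0.4, -0.3]
opening: 0.005
grasp_force: 0.0
[-35.9  62.5  72.9]
```

View pics/s2.png

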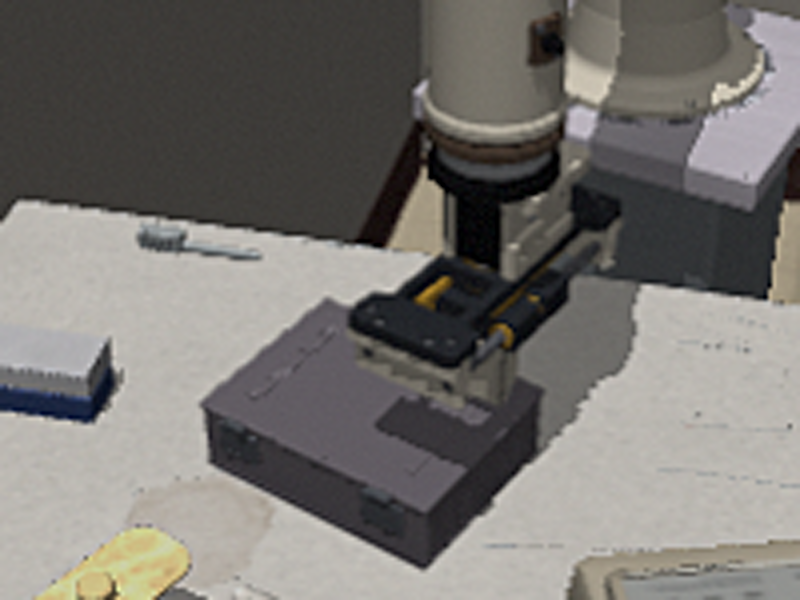

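The lid is down; pressing it home until force builds.

```bash
python3 -m jog '[[-1,[0,0,0.05],[0,0,0]],[-1,[0,0,0.05],[0,0,0]],[-1,[0,0,0],[0,0,0]],[-1,[0,0,0],[0,0,0]]]'
python3 -m jog '[[-1,[0,0,0.05],[0,0,0]],[-1,[0,0,0.05],[0,0,0]],[-1,[0,0,0],[0,0,0]],[-1,[0,0,0],[0,0,0]]]'
```

```text
t: 12.15
position: [555.9, 121.2, 71.0]
ee_rot: [0.0, 0.741, 0.671, 0.001]
contact_force: [-6.5, -1.3, 19.0]
opening: 0.005
grasp_force: 9.4
t: 12.48
position: [556.0, 121.2, 70.3]
ee_rot: [0.0, 0.741, 0.671, 0.001]
contact_force: [-14.6, -3.2, 46.2]
opening: 0.005
grasp_force: 23.8
```

```bash
python3 -m jog '[[-1,[0,0,-0.3],[0,0,0]],[-1,[0,0,-0.7],[0,0,0]],[-1,[0,0,-0.7],[0,0,0]],[-1,[0,0,-0.6],[0,0,0]],[-1,[0,0,-0.3],[0,0,0]],[-1,[0,0,0],[0,0,0]]]'
python3 - <<'E'
from h import *
delta([452,-206,150],down(np.radians(15)))
E
```

```text
t: 12.98
position: [557.3, 121.5, 171.7]
ee_rot: [0.001, 0.741, 0.671, 0.003]
contact_force: [-1.0, 0.5, -0.7]
opening: 0.004
grasp_force: 0.0
t 12.9833 pos [557.3 121.5 171.7] shift [-8.407 -1.814  0.513] turn [ 0.078 -0.015 -4.508]
```

```bash
python3 -m jog '[[0,[-0.7,-0.15,0],[0,0,0]],[0,[-0.8,-0.18,0],[0,0,0]],[0,[-0.8,-0.18,0],[0,0,0]],[0,[-0.8,-0.18,0],[0,0,0]],[0,[-0.8,-0.18,0],[0,0,0]],[0,[-0.8,-0.18,0],[0,0,0]],[0,[-0.8,-0.18,0],[0,0,0]],[0,[-0.8,-0.18,0],[0,0,0]],[0,[-0.8,-0.18,0.1],[0,0,0]],[0,[-0.7,-0.15,0.2],[0,0,0]],[0,[-0.6,-0.07,0.2],[0,0,-0.5]],[0,[0,0,0],[0,0,-1]]]'
python3 -m jog '[[0,[0,0,0],[0,0,-1]],[0,[0,0,0],[0,0,-1]],[0,[0,0,0],[0,0,-1]],[0,[0,0,0],[0,0,0]],[0,[0,0,0],[0,0,0]],[0,[0,0,0],[0,0,0]]]'
python3 - <<'E'
from h import *
delta([452,-206,150],down(np.radians(15)));print(bot.get_state()["joint_pos"].round(2))
np.save("w4cm.npy",bot.camera_model("wrist"),allow_pickle=True)
snap("wrist","w4",sc=1.4)
E
```

```text
t: 13.98
position: [445.9, -211.5, 145.9]
ee_rot: [-0.001, 0.702, 0.713, -0.002]
contact_force: [0.8, -0.5, 0.3]
opening: 0.502
grasp_force: 0.0
t: 14.48
position: [449.2, -206.1, 147.7]
ee_rot: [-0.001, 0.61, 0.793, -0.0]
contact_force: [-0.2, 0.2, -0.1]
opening: 0.504
grasp_force: 0.0
t 14.4833 pos [ 449.2 -206.1  147.7] shift [-0.015  0.069 -0.058] turn [-0.015 -0.009 -0.035]
[ 0.25  0.33  0.15  2.04 -0.07  0.78  0.7 ]
```

View pics/w4.png

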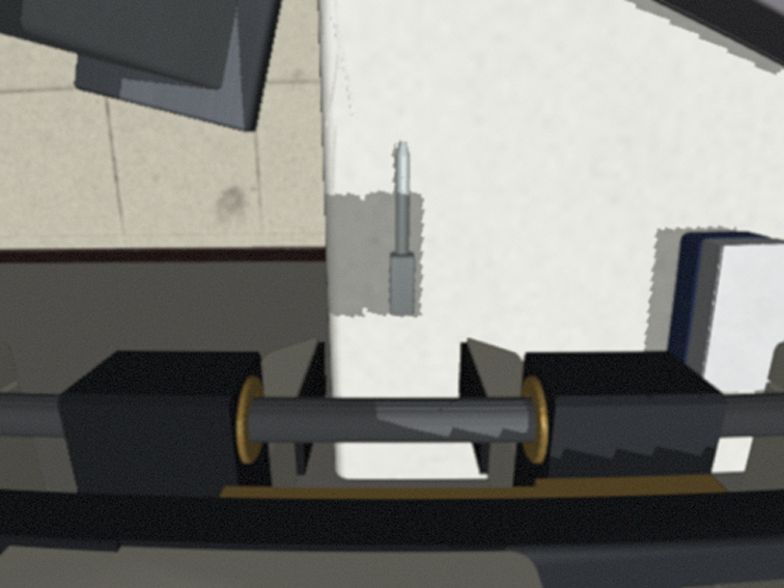

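Pin lies straight along the tool: tip (402,142), handle front (402,253), handle end (402,315).

Run:
```python
from h import *
c=np.load("w4cm.npy",allow_pickle=True).item()
f=lambda u,v,z:atz(c,u/1.4,v/1.4,z)
t,a,b=f(402,142,4),f(402.5,253,16),f(402,315,16);print(t,a,b,np.linalg.norm(t-a),np.linalg.norm(a-b))
d=(a+b)/2; u=t-(a+b)/2;yw=np.arctan2(u[1],u[0]);print(np.degrees(yw))
delta([d[0],d[1],20.5],down(yw-np.pi/2))
```

```text
[ 434.41902053 -131.30682259    4.        ] [ 449.86754171 -188.4138168    16.        ] [ 459.00236539 -223.28178201   16.        ] 60.36443982354793 36.044694491760595
105.03064586209747
t 14.5333 pos [ 449.4 -206.1  147.9] shift [-0.028  0.127  3.186] turn [-0.01  -0.006 -0.035]
```

```bash
python3 -m jog '[[0,[-0.02,0.13,0.4],[0,0,-0.03]],[0,[0,0,0.6],[0,0,0]],[0,[0,0,0.7],[0,0,0]],[0,[0,0,0.7],[0,0,0]],[0,[0,0,0.5],[0,0,0]],[0,[0,0,0.2],[0,0,0]],[0,[0,0,0.08],[0,0,0]],[0,[0,0,0],[0,0,0]],[0,[0,0,0],[0,0,0]]]'
python3 -m jog '[[-1,[0,0,0],[0,0,0]],[-1,[0,0,0],[0,0,0]],[-1,[0,0,0],[0,0,0]],[-1,[0,0,0],[0,0,0]],[-1,[0,0,0],[0,0,0]],[-1,[0,0,0],[0,0,0]],[-1,[0,0,0],[0,0,0]]]'
```

```text
t: 15.28
position: [455.7, -206.0, 22.2]
ee_rot: [0.001, 0.608, 0.794, 0.0]
contact_force: [-0.1, -1.0, 1.0]
opening: 0.497
grasp_force: 0.0
t: 15.87
position: [455.1, -205.7, 21.6]
ee_rot: [0.0, 0.608, 0.794, 0.0]
contact_force: [-1.3, -0.4, 4.2]
opening: 0.148
grasp_force: 30.0
```

```bash
sed -i 's/C0=np.array(\[585,55.5\])/C0=np.array([586,57.3])/' h.py
python3 -m jog '[[-1,[0,0,-0.3],[0,0,0]],[-1,[0,0,-0.6],[0,0,0.5]],[-1,[0,0,-0.5],[0,0,1]],[-1,[0,0,-0.25],[0,0,1]],[-1,[0,0,0],[0,0,1]],[-1,[0,0,0],[0,0,0.97]],[-1,[0,0,0],[0,0,0]],[-1,[0,0,0],[0,0,0]],[-1,[0,0,0],[0,0,0]]]'
python3 - <<'E'
from h import *
delta(cw(-78,-120,87.6),down(YW))
E
```

```text
t: 16.62
position: [454.8, -205.5, 87.4]
ee_rot: [-0.0, 0.739, 0.674, -0.0]
contact_force: [-0.4, -0.0, -0.6]
opening: 0.149
grasp_force: 30.0
t 16.6167 pos [ 454.8 -205.5   87.4] shift [ 3.851  0.704 -0.004] turn [-0.003 -0.001  0.058]
```

```bash
python3 -m jog '[[-1,[0.4,0.1,0],[0,0,0.06]],[-1,[0.6,0.15,0],[0,0,0]],[-1,[0.7,0.15,0],[0,0,0]],[-1,[0.7,0.15,0],[0,0,0]],[-1,[0.6,0.1,0],[0,0,0]],[-1,[0.5,0.05,0],[0,0,0]],[-1,[0.35,0,0],[0,0,0]],[-1,[0,0,0],[0,0,0]],[-1,[0,0,0],[0,0,0]],[-1,[0,0,0],[0,0,0]],[-1,[0,0,0],[0,0,0]]]'
python3 - <<'E'
from h import *
delta(cw(-78,-120,87.6),down(YW));np.save("w5cm.npy",bot.camera_model("wrist"),allow_pickle=True)
im=bot.camera("wrist")[:,:,::-1];im=im[60:270,140:420];cv2.imwrite("pics/w5.png",cv2.resize(im,None,fx=2.8,fy=2.8,interpolation=cv2.INTER_CUBIC))
s=bot.get_state();print(wc(s["position"]))
E
```

```text
t: 17.53
position: [497.5, -56.7, 87.3]
ee_rot: [0.0, 0.742, 0.671, -0.0]
contact_force: [0.8, 0.5, -0.6]
opening: 0.149
grasp_force: 30.0
t 17.5333 pos [497.5 -56.7  87.3] shift [ 0.048 -0.021 -0.009] turn [-0.003  0.008 -0.052]
[ -77.1 -121.9   87.3]
```

View pics/w5.png

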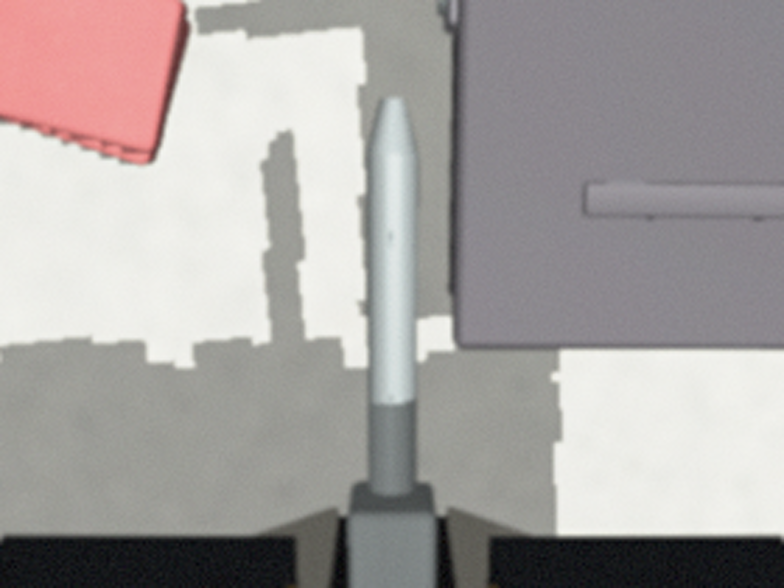

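Pin is held straight (tip (393,98), axis column 392 in the crop); the lid's free edge is at column ~458, its near corner at (458,345).

Run:
```python
from h import *
c=np.load("w5cm.npy",allow_pickle=True).item()
f=lambda u,v,z:wc(atz(c,140+u/2.8,60+v/2.8,z))
print("lid edge",f(457,330,52),f(460,60,52),"corner",f(458,346,52))
for z in(69.7,):print("pin axis",f(393,100,z),f(393,250,z),f(392.5,420,z),"handle",f(392,490,z+8))
# ears: column profile of bright pixels in the upper part of the full wrist image (same pose)
s=bot.get_state();np.save("w6cm.npy",bot.camera_model("wrist"),allow_pickle=True)
im=bot.camera("wrist")[:,:,::-1];cv2.imwrite("pics/w6full.png",im)
g=cv2.cvtColor(im,cv2.COLOR_BGR2GRAY)
print(g[0:92:4,262:318:2])
for y in(22.5,-22.5):print([np.round(proj(c,cw(x,y,84))) for x in(-91,-65)])
```

```text
lid edge [-66.3 -83.4  52. ] [-66.3 -37.9  52. ] corner [-66.  -86.3  52. ]
pin axis [-77.4 -44.6  69.7] [-77.5 -67.1  69.7] [-77.7 -94.6  69.7] handle [ -77.8 -103.7   77.7]
[[ 68  69  67  70  72  72  73  70  72  74  70  73  72  69  73  69  74  69
   74 121 161 217 244 242 243 243 243 243]
 [238 237 213 151 151 154 154 150 153 155 154 154 155 154 154 153 150 149
  136 168 243 244 244 243 244 243 243 244]
 [235 173 153 155 157 154 156 156 155 158 158 156 155 154 156 154 155 155
  136 174 242 244 243 244 243 243 242 244]
 [236 174 156 155 160 156 161 159 159 158 160 157 158 155 157 157 155 157
  135 176 242 243 243 243 243 243 243 244]
 [235 174 154 154 155 154 158 157 159 156 160 158 159 159 158 158 158 157
  136 174 243 243 242 243 243 242 243 244]
 [241 236 227 227 229 227 228 228 227 228 227 228 227 227 228 227 227 227
  223 208 213 208 210 210 205 207 174 106]
 [243 243 243 243 243 243 244 243 243 244 243 243 242 243 244 244 243 244
  243 243 243 243 242 242 243 245 226 134]
 [244 243 243 243 244 242 242 244 243 243 243 243 244 243 244 244 243 244
  243 244 243 243 242 243 243 24
[... 1156 characters left out ...]
122 138 137 139 137 137]
 [240 240 240 227 165 154 155 157 158 158 156 157 158 160 157 158 155 158
  150 120  64  94 121 137 138 137 135 137]
 [239 240 240 236 171 156 154 158 156 156 156 155 157 158 160 157 158 156
  159 149  66  94 120 135 137 137 139 136]
 [240 240 241 237 171 158 157 157 157 156 155 157 154 155 154 156 159 159
  160 145  69  95 121 137 141 138 137 139]
 [238 239 240 240 200 157 160 157 158 156 155 151 153 154 156 159 158 158
  158 144  60  94 124 137 139 136 137 139]
 [236 239 239 241 212 160 157 159 158 157 154 156 156 154 157 157 161 159
  158 146  61  94 126 137 136 138 137 136]]
[array([ 240., -102.]), array([ 315., -102.])]
[array([243.,  33.]), array([314.,  33.])]
```

```bash
python3 - <<'E'
from h import *
g=cv2.cvtColor(cv2.imread("pics/w6full.png"),cv2.COLOR_BGR2GRAY)
print(g[24:36:4,226:262:2])
E
python3 -m jog '[[-1,[0.15,0,-0.01],[0,0,-0.04]],[-1,[0.15,0,0],[0,0,0]],[-1,[0.15,0,0],[0,0,0]],[-1,[0.15,0,0],[0,0,0]],[-1,[0.1,0,0],[0,0,0]],[-1,[0.1,0,0],[0,0,0]],[-1,[0,0,0],[0,0,0]]]'
```

```text
[[169 156 157 205 224 220 208 177 176 238 242 243 243 243 244 243 244 242]
 [158 158 160 160 156 156 151 153 157 238 244 243 243 243 244 243 243 244]
 [154 157 155 156 154 155 153 152 155 233 245 244 245 245 245 245 244 245]]
t: 18.22
position: [501.0, -21.9, 87.7]
ee_rot: [-0.0, 0.739, 0.673, 0.0]
contact_force: [0.4, 0.7, -0.9]
opening: 0.155
grasp_force: 30.0
```

```bash
python3 -m jog '[[-1,[0.15,0,0],[0,0,0]],[-1,[0.15,0,0],[0,0,0]],[-1,[0.15,0,0],[0,0,0]],[-1,[0.15,0,0],[0,0,0]],[-1,[0.15,0,0],[0,0,0]],[-1,[0.15,0,0],[0,0,0]],[-1,[0.1,0,0],[0,0,0]],[-1,[0,0,0],[0,0,0]],[-1,[0,0,0],[0,0,0]]]'
python3 - <<'E'
from h import *
print(wc(bot.get_state()["position"]))
E
```

```text
t: 18.97
position: [504.7, 16.8, 87.7]
ee_rot: [0.0, 0.74, 0.673, -0.0]
contact_force: [0.5, -0.7, 0.3]
opening: 0.152
grasp_force: 30.0
[-77.  -48.1  87.7]
```

```bash
python3 -m jog '[[-1,[0.06,0,0],[0,0,0]],[-1,[0.06,0,0],[0,0,0]],[-1,[0.05,0,0],[0,0,0]],[-1,[0,0,0],[0,0,0]],[-1,[0,0,0],[0,0,0]]]'
python3 -m jog '[[-1,[0.04,0,0],[0,0,0]],[-1,[0.03,0,0],[0,0,0]],[-1,[0.03,0,0],[0,0,0]],[-1,[0,0,0],[0,0,0]],[-1,[0,0,0],[0,0,0]]]'
python3 - <<'E'
from h import *
print(wc(bot.get_state()["position"]))
E
```

```text
t: 19.38
position: [505.4, 23.4, 87.7]
ee_rot: [-0.0, 0.74, 0.673, 0.0]
contact_force: [0.4, -0.1, -0.5]
opening: 0.149
grasp_force: 30.0
t: 19.8
position: [505.6, 26.5, 87.7]
ee_rot: [0.0, 0.74, 0.672, -0.0]
contact_force: [-0.6, -4.1, 0.9]
opening: 0.149
grasp_force: 30.0
[-77.  -38.4  87.7]
```

```bash
python3 -m jog '[[-1,[0.03,0,0],[0,0,0]],[-1,[0,0,0],[0,0,0]],[-1,[0,0,0],[0,0,0]]]'
python3 -m jog '[[-1,[0,0,0.04],[0,0,0]],[-1,[0,0,0],[0,0,0]],[-0.7,[0,0,0],[0,0,0]],[-0.6,[0,0,0],[0,0,0]],[-0.5,[0,0,0],[0,0,0]],[-0.5,[0,0,0],[0,0,0]],[-0.5,[0,0,-0.2],[0,0,0]],[-0.5,[0,0,-0.5],[0,0,0]],[-0.5,[0,0,-0.8],[0,0,0]],[-0.5,[0,0,-0.8],[0,0,0]],[-0.5,[0,0,-0.5],[0,0,0]],[-0.5,[0,0,0],[0,0,0]]]'
python3 -m jog '[[-0.5,[-0.5,0,0],[0,0,0]],[-0.5,[-0.5,0,0],[0,0,0]],[-0.5,[0,0,0],[0,0,0]],[-0.5,[0,0,0],[0,0,0]],[-0.5,[0,0,0],[0,0,0]]]'
python3 - <<'E'
from h import *
a=bot.camera("wrist")[:,:,::-1][60:210,180:380]
b=bot.camera("scene")[:,:,::-1][160:235,230:330]
o=np.hstack([cv2.resize(a,(400,300),interpolation=cv2.INTER_CUBIC),cv2.resize(b,(400,300),interpolation=cv2.INTER_CUBIC)])
c=cv2.resize(bot.camera("top")[:,:,::-1][130:290,195:405],(394,300))
o=np.vstack([o,np.hstack([c,np.zeros((300,406,3),np.uint8)])]);cv2.imwrite("pics/f.png",o);print(bot.get_state()["t"])
E
```

```text
t: 20.05
position: [505.7, 26.5, 87.7]
ee_rot: [0.001, 0.741, 0.672, -0.001]
contact_force: [-0.4, -6.5, 1.2]
opening: 0.148
grasp_force: 30.0
t: 21.05
position: [509.2, 29.2, 203.5]
ee_rot: [0.002, 0.74, 0.673, 0.004]
contact_force: [1.6, -0.0, 0.3]
opening: 0.25
grasp_force: 0.0
t: 21.47
position: [501.9, -10.6, 197.9]
ee_rot: [-0.0, 0.74, 0.673, 0.0]
contact_force: [-0.4, 0.5, -1.0]
opening: 0.252
grasp_force: 0.0
21.6167
```

View pics/f.png

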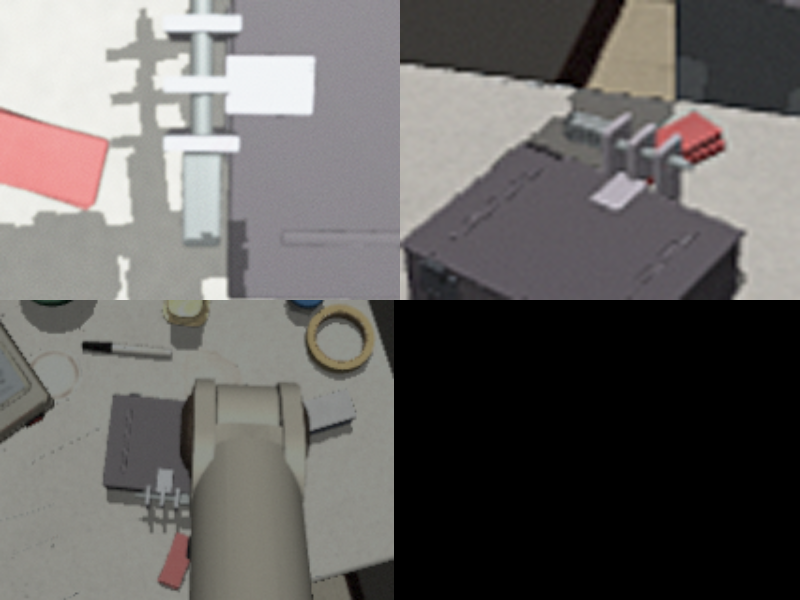

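The pin runs through all three ears: handle front at crop (203,153), against the near ear at (202,144), shaft past the far ear at (202,22). The lid is shut and the wax has not moved.

```bash
python3 -c "
from plant import bot
print(bot.finish_job())"
```

```text
the job is handed in; nothing more can be done
None
```

The job is handed in at about 22 s: the jaw lies teeth up in the case, the lid is pressed fully shut, and the pin is through all three ears with its handle against the ear; no verdict came back.

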